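Release the latched key of the bench supply box

TASK

One of the four identical keys on the bench supply box has been left latched down. With a fingertip tap each key lightly, one after the other from the leftmost to the rightmost as seen from the robot, to feel which one is latched, without pushing any free key down more than about half of its travel; only then press the latched key all the way down and let it go, so that it pops up and all four keys stand level. Touch the keys only: pinch or lift nothing, and leave the loose tools and parts where they are.

Things in the scene. Friction and masses are not known exactly. Their poses are not given: they have to be found in the camera images.
- supply_box: bench supply box, fixed: grey steel, 190 mm (x) x 250 mm (y), flat top 70 mm above the bench. Origin at the centre of its underside; z up, x points away from the robot (yaw within 20 degrees), y to the robot's left. Four white keys in a row along y at x = -55 mm; four round outlets behind them at x = 52 mm. Two loose sockets stand on the top between the rows, 25 mm or more from the keys
- key1: leftmost (as seen from the robot, box y = +69 mm) of four identical push keys 46 mm apart. White cap 32 mm (x) x 28 mm (y); origin at the centre of its flat top, axes as the box's; it moves only straight down. Free, its top stands 86 mm above the bench (16 mm above the box's top); latched, 4 mm lower; fully down, 10 mm lower than free
- key2: second key from the left (box y = +23 mm), the same in all as key1. A spring pushes each key up: about 1 N at the free height, 3 N at 4 mm down, 5 N at 8 mm, 6 N fully down (catch included), whether latched or free
- key3: third key from the left (box y = -23 mm), the same in all as key1. Whichever key is latched rests up against its catch 4 mm below the free height and does not sink under a push of less than about 2.5 N
- key4: rightmost key (box y = -69 mm), the same in all as key1. A latched key that is pushed to 8 mm or more below the free height lets go of its catch, and rises to the free height when the finger is taken away
- conrod: loose steel engine connecting rod lying flat beside the box, about 180 x 76 mm, 16 mm thick; origin on its underside. To be left alone
- piston: loose aluminium engine piston standing behind the box, 82 mm across, 68 mm tall; origin at the centre of its underside. To be left alone
- spray_can: loose spray can standing to the right of the box, 66 mm across, 190 mm tall; origin at the centre of its foot. To be left alone
- screwdriver: loose screwdriver lying on the bench in front of the box (robot's side); origin on its underside. To be left alone
- wrench: loose steel wrench lying beside the box; origin on its underside. To be left alone
- socket_large: loose steel wrench socket standing on the box's top, between the keys and the outlets, 26 mm across, 36 mm tall; origin at the centre of its foot. To be left alone
- socket_small: loose steel wrench socket standing on the box's top, between the keys and the outlets, 20 mm across, 28 mm tall; origin at the centre of its foot. To be left alone
- seal_ring: loose black rubber-like ring lying behind the box, 72 mm across, 8 mm thick; origin at the centre of its underside. To be left alone

How it is judged (in metres and radians):
On the way, in this order (a step that is already met when the one before it is completed fails the run):
1. a finger taps the leftmost key (contact force between the fingers and key1 above 0.5 N), for 0.04 s.
2. a finger taps the second from the left key (contact force between the fingers and key2 above 0.5 N), for 0.04 s.
3. a finger taps the third from the left key (contact force between the fingers and key3 above 0.5 N), for 0.04 s.
4. a finger taps the rightmost key (contact force between the fingers and key4 above 0.5 N), for 0.04 s.
5. after the taps the latched key has been pressed and released: all four keys stand at their free height (z of each of key1, key2, key3, key4 in the frame of supply_box above 0.0845 m), for 0.2 s.
At the end, for the whole second after the job is handed in: All four keys are up: each key's top is within 1.5 mm of its free height, 86 mm above the bench (all of step 5); the robot touches nothing.
It fails at once if a free key is pushed down by more than 6.5 mm of its 10 mm travel (distance of any of key1, key2, key3, key4 from where it was at the start of the episode above 0.0065 m).
It fails at once if a loose tool or part is moved or lifted by more than 20 mm (distance of any of conrod, piston, spray_can, screwdriver, wrench, socket_large, socket_small, seal_ring from where it was at the start of the episode above 0.02 m).
It also fails if it takes over 48 s, if anything falls off the work surface, if the arm or the gripper's body presses on something with over 40 N, if the wrist force passes 120 N, or if a joint passes its speed limit or range.

ROBOT

A 6-joint arm with a two-finger parallel gripper is mounted at the origin on the work surface. World frame = base frame: x ahead of the robot, y to its left, z up, the work surface at z = 0. Lengths are in mm, angles in rad, forces in N, time in s.
With the tool pointing down it reaches from about 275 to 825 mm from the base axis. Payload 4.9 kg.
Tool frame: the origin (TCP) lies at the very end of the fingers, on their centre line; the grasp point (between the pads) lies 19 mm behind it; z points along the fingers, y is the line along which they close (so a half turn about z gives the same grasp; the last joint's range is limited). The gripper opens to 85 mm and grips with 20 to 120 N. Pads are 22 mm wide; open, the fingers measure 114 mm over their backs; the gripper's body (76 mm by 85 mm) begins 54 mm behind the grasp point. The pads swing forward as they close: fully open they stand 13 mm farther back than shut.
Start: joints at [-1.267, 0.326, -0.193, 1.052, 0, 1.437], TCP at [233.185, -498.14, 231.281] pointing down, gripper open.
Joint ranges: [-2.65, 2.65], [-0.97, 1.79], [-1.3, 1.35], [-1.93, 2.1], [-1.47, 1.37], [-3.14, 3.14]. Speed limits (rad/s): [2.57, 2.57, 3.14, 3.14, 3.14, 3.14].

INTERFACE

Orientations are given as [roll, pitch, yaw] about the fixed x, y, z axes, in that order (R = Rz(yaw) Ry(pitch) Rx(roll)).
In Python, from bench import bot, solve_ik, imaging gives the robot as it stands. Calls block until the motion is done:
- bot.move_ptp(position, orientation): joint-space move of the TCP to a pose.
- bot.movel(position, rot=None, max_speed=150, threshold=None): straight line of the TCP; rot=None keeps the orientation; max_speed is the mean speed in mm/s. With threshold (N) it stops when the force on the tool has changed by that much, and returns True; else False.
- bot.move_j(angles): joint-space move.
- bot.grip(opening, effort=None): opening from 0.0 (shut) to 1.0 (fully open); effort is the grip in N (None keeps the last); returns when the fingers have stopped.
- bot.dwell(seconds).
- solve_ik(position, orientation): joint angles nearest the present ones, or None.
- bot.get_state(): the state.
- imaging.capture(name): name is "scene" or "top" or "wrist"; returns the picture (384x512x3 uint8, blue, green, red); there is no depth.
- imaging.camera_model(name): a dict with "K" (3x3 intrinsics, pixels), "k1" (the pictures are not rectified: a ray, as slopes to the right and down, at radius r is drawn at 1 + k1 r^2 times it, then the intrinsics apply), "position" and "rotation" of the camera in the world. Camera axes: x right, y up, looking along -z (the intrinsics and any distortion apply to the point x, -y, -z); pixel columns grow to the right and rows downward; lengths in mm; the calibration is good to about 2 mm. A picture is of the moment at which its call begins: read the wrist's pose just before it. camera_model takes no time and is no camera call; for the wrist camera it gives the pose at the moment of the call.
A pose or a line that the arm cannot do raises bot.IKError and nothing moves.
- bot.sign_off(): hands the job in; it is judged then, once.
The state is a dict: "t": time; "qpos": joint angles; "joint_velocities": joint speeds; "effort": joint torques, N m; "tcp_pos": TCP position; "orientation": TCP orientation; "contact_force": force on the tool from outside, world axes, zero at the start; "wrist_torque": the same for the moment, N m; "opening": opening from 0.0 (shut) to 1.0 (fully open); "gripper_force": force on a finger pad.
Only numpy, scipy, OpenCV 4.12 (cv2) and the standard library are available. Lean on these libraries where they do the work, as an engineer would, in place of code of your own. Each camera call takes 0.05 s, during which the arm holds its last target. There are 200 camera calls.

## Working session

There is one attempt and no reset: what is moved stays moved. The work goes in short steps, each a Python script; the robot and the scene stay as the last script left them, time stands still between calls to the robot, and variables do not carry over. Pictures are saved under pics/ and viewed, at most 10 in all, crops included, and the job is handed in when it is done.

```bash
mkdir -p pics; ls; python3 - <<'E'
from bench import bot, imaging
import cv2
for n in ("scene","top"):
    cv2.imwrite(f"pics/{n}0.png", imaging.capture(n))
    m=imaging.camera_model(n); print(n,m)
s=bot.get_state(); print(s["t"],s["tcp_pos"],s["orientation"],s["contact_force"])
E
```

```text
pics
scene {'K': array([[392.0647677 ,   0.        , 255.01015613],
       [  0.        , 392.0647677 , 189.35823214],
       [  0.        ,   0.        ,   1.        ]]), 'k1': 0.0031021748680852257, 'position': array([1150.38021548,   24.92265576,  656.47788438]), 'rotation': array([0.76950527, 0.01239183, 1.54929057])}
top {'K': array([[491.66933594,   0.        , 258.5985213 ],
       [  0.        , 491.66933594, 198.26152818],
       [  0.        ,   0.        ,   1.        ]]), 'k1': -0.2033658525237836, 'position': array([ 393.53839682,   11.02000851, 1169.94954697]), 'rotation': array([ 0.18021863,  0.01354397, -1.56770627])}
0.1 [ 233.01473536 -497.62012177  230.58447531] [-3.14005631e+00 -2.11106172e-04  4.37789066e-01] [-0.86354667  0.26082381  0.07471598]
```

View pics/top0.png

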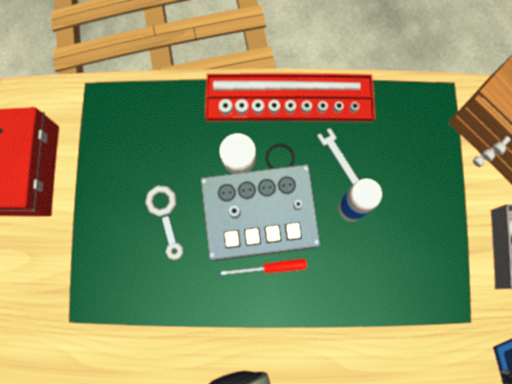

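View pics/scene0.png

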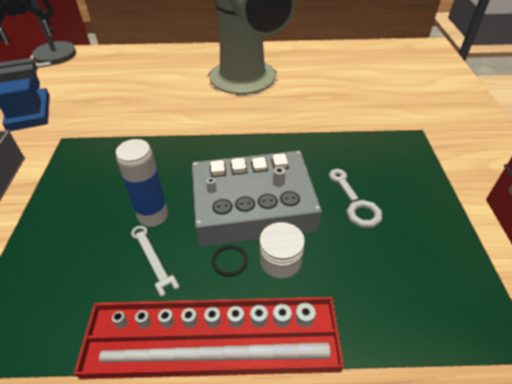

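The top view shows the box at about (261,212), with white keys at (232,239), (252,236), (273,233) and (293,231). The spray can is at about (355,205), and the sockets are at (235,211) and (298,204). The scene view agrees.

```bash
cat > h.py <<'E'
import numpy as np, cv2
from scipy.spatial.transform import Rotation as R
def rays(m,px):
    K=m["K"]; d=(np.atleast_2d(px).astype(float)-K[:2,2])/[K[0,0],K[1,1]]
    u=d.copy()
    for _ in range(20): u=d/(1+m["k1"]*(u**2).sum(1,keepdims=True))
    c=np.c_[u[:,0],-u[:,1],-np.ones(len(u))]
    return R.from_euler("xyz",m["rotation"]).apply(c)
def on_plane(m,px,z):
    r=rays(m,px); p=np.array(m["position"]); return p+r*((z-p[2])/r[:,2])[:,None]
def fit(pts,model):
    """rigid 2D fit model->pts: yaw, origin, residuals"""
    a=model-model.mean(0); b=pts-pts.mean(0)
    yaw=np.arctan2((a[:,0]*b[:,1]-a[:,1]*b[:,0]).sum(),(a*b).sum())
    Q=np.array([[np.cos(yaw),-np.sin(yaw)],[np.sin(yaw),np.cos(yaw)]])
    o=pts.mean(0)-Q@model.mean(0)
    return yaw,o,pts-(model@Q.T+o)
KEYS=np.array([[-55,69],[-55,23],[-55,-23],[-55,-69.]])
E
python3 - <<'E'
from h import *
from bench import imaging
def blobs(im,box,thr,amin):
    x0,y0,x1,y1=box
    g=im[y0:y1,x0:x1].min(2)
    n,l,s,c=cv2.connectedComponentsWithStats((g>thr).astype(np.uint8))
    return [(c[i]+[x0,y0],s[i,4]) for i in range(1,n) if s[i,4]>=amin]
for n,box in (("top",(218,222,308,250)),("scene",(205,148,292,178))):
    im=cv2.imread(f"pics/{n}0.png"); m=imaging.camera_model(n)
    b=blobs(im,box,215,40); print(n,[(c.round(1),a) for c,a in b])
    px=np.array([c for c,a in b]); p=on_plane(m,px,86)[:,:2]; p=p[np.argsort(-p[:,1])]
    print(p.round(1))
    if len(p)==4:
        y,o,r=fit(p,KEYS); print("yaw",y,"o",o.round(1),"res",r.round(1).tolist())
m=imaging.camera_model("top")
cor=on_plane(m,[(203,178),(308,166),(319,245),(211,258)],70)[:,:2]
print(cor.round(0)); y,o,r=fit(cor,np.array([[95,125],[95,-125],[-95,-125],[-95,125.]])); print(y,o,r.round(1).tolist())
print("can",on_plane(m,[(367,193)],190), "sock",on_plane(m,[(235,210),(298,204)],104))
E
```

```text
top [(array([293.1, 230.5]), np.int32(164)), (array([272.5, 233.1]), np.int32(168)), (array([252., 236.]), np.int32(164)), (array([231.3, 238.3]), np.int32(166))]
[[500.9  86.6]
 [506.2  40.7]
 [512.6  -4.7]
 [518.5 -50.3]]
yaw 0.12954376341723242 o [564.1  25.2] res [[0.2, 0.1], [-0.4, -0.2], [0.1, 0.0], [0.0, 0.1]]
scene [(array([279.6, 158.7]), np.int32(96)), (array([238.2, 163.2]), np.int32(96)), (array([259. , 162.2]), np.int32(92)), (array([217.1, 165.4]), np.int32(96))]
[[506.1  85.6]
 [515.9  40.1]
 [517.5  -4.9]
 [523.  -50.5]]
yaw 0.11522770580850158 o [570.2  23.9] res [[-1.6, -0.5], [2.9, -0.3], [-0.8, 0.4], [-0.5, 0.4]]
[[ 641.  155.]
 [ 670.  -87.]
 [ 487. -109.]
 [ 458.  133.]]
0.11948440859860393 [564.0483531   22.74319075] [[-2.2, -3.5], [-3.7, 2.9], [2.8, 3.4], [3.1, -2.8]]
can [[ 583.12773179 -196.77546096  190.        ]] sock [[561.47453681  77.83025005 104.        ]
 [574.94478824 -60.66308064 104.        ]]
```

Key 2 sits about 4 mm off the fit in the oblique view, so it looks latched. Tapping will confirm this. I'll move over key 1 and check the force noise there.

```bash
cat >> h.py <<'E'
YAW=0.123; O=np.array([566.,24.8])
def key(i):
    Q=np.array([[np.cos(YAW),-np.sin(YAW)],[np.sin(YAW),np.cos(YAW)]]); return O+Q@KEYS[i]
RPY=[np.pi,0,YAW]
E
python3 - <<'E'
from h import *
from bench import bot, imaging
bot.grip(0.0)
k=key(0); bot.move_ptp([*k,250],RPY)
m=imaging.camera_model("wrist"); cv2.imwrite("pics/w1.png",imaging.capture("wrist"))
bot.movel([*k,120],max_speed=150)
f=[]
for _ in range(15): bot.dwell(0.02); f.append(bot.get_state()["contact_force"])
f=np.array(f); s=bot.get_state()
print(s["t"],s["tcp_pos"],s["orientation"],f.mean(0).round(2),f.std(0).round(2),np.ptp(f,0).round(2))
np.save("m1.npy",np.array([m["K"],],dtype=float)); print(m)
E
```

```text
4.4833 [503.50892349  86.56948598 120.71035053] [ 3.14145452e+00 -1.43659433e-03  1.23047729e-01] [ 0.19 -0.16  0.15] [0.4  0.4  0.55] [1.37 1.6  1.95]
{'K': array([[310.19171037,   0.        , 255.22976959],
       [  0.        , 310.19171037, 194.81486352],
       [  0.        ,   0.        ,   1.        ]]), 'k1': -0.04764566335825183, 'position': array([582.29490138,  95.11678904, 392.26413114]), 'rotation': array([-3.16639298e-01, -4.41086670e-04, -1.45022655e+00])}
```

View pics/w1.png

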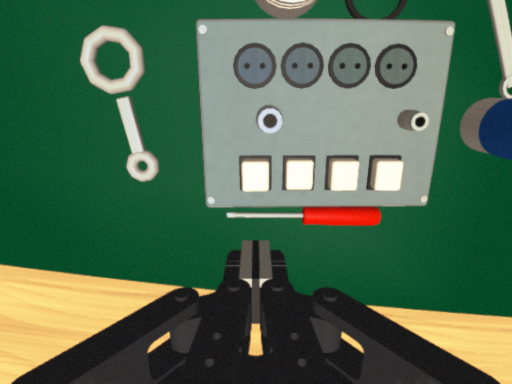

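The wrist view shows the keys at (256,176), (298,175), (343,175) and (387,175), with the sockets well clear behind them. Next I'll check the key positions from this view, then tap in sequence.

```bash
cat > tap.py <<'E'
from h import *
from bench import bot
def fz(n=10):
    v=[]
    for _ in range(n): bot.dwell(0.02); v.append(bot.get_state()["contact_force"][2])
    return np.mean(v)
def tap(i):
    k=key(i); bot.movel([*k,96],max_speed=120); f0=fz()
    for z in (86,85,84,83,82,81,80.5):
        bot.movel([*k,z],max_speed=25)
        f=fz(8)-f0; zt=bot.get_state()["tcp_pos"][2]
        print(i+1,"cmd z",z,"tcp z",round(zt,1),"dF",round(f,2))
        if f>1.4: break
    bot.movel([*k,96],max_speed=100)
    print("t",bot.get_state()["t"])
E
python3 - <<'E'
from h import *
m={'K':np.array([[310.19171037,0,255.22976959],[0,310.19171037,194.81486352],[0,0,1]]),'k1':-0.04764566,'position':np.array([582.29490138,95.11678904,392.26413114]),'rotation':np.array([-3.16639298e-01,-4.41086670e-04,-1.45022655e+00])}
im=cv2.imread("pics/w1.png"); x0,y0=232,150
n,l,s,c=cv2.connectedComponentsWithStats((im[y0:196,x0:410].min(2)>215).astype(np.uint8))
px=np.array([c[i]+[x0,y0] for i in range(1,n) if s[i,4]>200]); px=px[np.argsort(px[:,0])]
p=on_plane(m,px,86)[:,:2]; print(px.round(1).tolist(),p.round(1).tolist())
y,o,r=fit(p,KEYS); print(y,o,r.round(1).tolist()); print([key(i).round(1).tolist() for i in range(4)])
from tap import tap
if len(p)==4 and max(np.linalg.norm(p[i]-key(i)) for i in range(4))<8: tap(0)
E
```

```text
[[255.0, 176.4], [299.2, 175.0], [344.5, 175.6], [388.6, 175.4]] [[502.2, 85.6], [509.1, 41.0], [514.2, -5.3], [520.0, -50.7]]
0.1275272074251788 [565.93170072  24.64982077] [[-0.4, -0.5], [0.7, 0.5], [-0.1, -0.1], [-0.2, 0.1]]
[[502.9, 86.5], [508.6, 40.9], [514.2, -4.8], [519.9, -50.4]]
1 cmd z 86 tcp z 86.0 dF 1.03
1 cmd z 85 tcp z 85.0 dF 1.2
1 cmd z 84 tcp z 84.0 dF 1.79
t 6.7167
```

Key 1 is free, with contact at z = 86 and a soft rise in force. The wrist fit agrees within 1 mm, so I'll tap the rest.

```bash
python3 -c "
from tap import tap
for i in (1,2,3): tap(i)"
```

```text
2 cmd z 86 tcp z 86.1 dF -0.15
2 cmd z 85 tcp z 85.0 dF -0.03
2 cmd z 84 tcp z 84.0 dF 0.06
2 cmd z 83 tcp z 83.0 dF -0.31
2 cmd z 82 tcp z 82.1 dF 1.21
2 cmd z 81 tcp z 81.1 dF 3.16
t 10.3167
3 cmd z 86 tcp z 86.1 dF 0.92
3 cmd z 85 tcp z 85.1 dF 1.36
3 cmd z 84 tcp z 84.1 dF 2.32
t 12.7333
4 cmd z 86 tcp z 86.0 dF 0.92
4 cmd z 85 tcp z 85.1 dF 1.45
t 14.7583
```

Key 2 is latched: there was nothing until z = 82, then it was firm. I'll press it fully now.

```bash
python3 - <<'E'
from tap import *
from bench import imaging
k=key(1); bot.movel([*k,96],max_speed=120); f0=fz()
bot.movel([*k,84],max_speed=40)
print(bot.movel([*k,76.2],max_speed=20,threshold=15)); print(bot.get_state()["tcp_pos"][2],fz(6)-f0)
bot.movel([*k,110],max_speed=40); bot.dwell(0.3)
bot.movel([*k,250],max_speed=200)
cv2.imwrite("pics/scene2.png",imaging.capture("scene"))
im=imaging.capture("wrist"); cv2.imwrite("pics/w2.png",im); m=imaging.camera_model("wrist")
n,l,s,c=cv2.connectedComponentsWithStats((im.min(2)>215).astype(np.uint8))
for i in range(1,n):
    if 200<s[i,4]<1500: print(c[i].round(1),s[i,4],on_plane(m,c[i],86).round(1))
print(bot.get_state()["t"])
E
```

```text
False
76.68231156858616 4.71489607715625
[256.  174.8] 681 [[508.4  39.8  86. ]]
[301.  174.4] 691 [[514.4  -5.3  86. ]]
[346.  174.4] 690 [[520.  -50.9  86. ]]
[210.7 175.4] 694 [[502.2  85.4  86. ]]
19.175
```

View pics/w2.png

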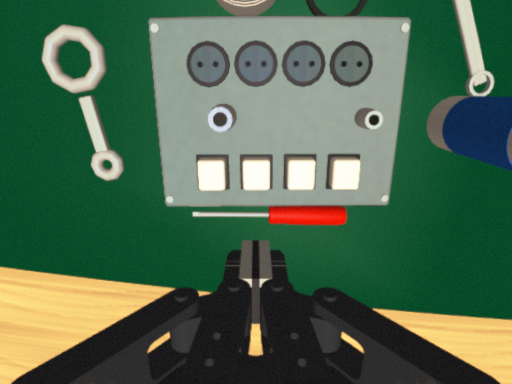

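The wrist view shows the four keys at (211,175), (256,175), (301,174) and (346,174), evenly spaced. A light touch will confirm key 2's height before I hand in.

```bash
python3 - <<'E'
from tap import *
k=key(1); bot.movel([*k,96],max_speed=150); f0=fz(15)
bot.movel([*k,84.5],max_speed=25); d=fz(15)-f0; print("dF at 84.5:",d)
bot.movel([*k,96],max_speed=60); bot.movel([*k,200],max_speed=150); bot.dwell(0.3)
print(bot.get_state()["t"])
if d>0.9: print(bot.sign_off())
E
```

```text
dF at 84.5: 1.7904752086385698
22.9417
the job is handed in; nothing more can be done
None
```

I tapped all four keys lightly from left to right and found key 2 latched; I pressed it fully down and it popped up to its free height (confirmed by a light touch), and I handed the job in at about 23 s with no verdict shown.

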